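Move a drive carrier over the rail stops to the notched rail

TASK

Take the hanging drive carrier off the plain rail, lifting its hook over the end stop, and hang it on the other rail, the one with a notch in its upper edge: feel for the notch gently, without forcing the carrier against the racks, until the hook has dropped fully into it. Leave it hanging there straight and still, and do not disturb the tape roll, the heatsink or the mug.

Things in the scene. Friction and masses are not known exactly. Their poses are not given: they have to be found in the camera images.
- rack_a: Plain rack, where the carrier hangs at first. Fixed steel rack, 150 mm wide; origin on the table under the middle of its rail, z up, rail along y, front (where the carrier's plate hangs) to -x. Uprights at y = +-66 mm fill x = -1 to +13 mm. A lower bar, z = 61 to 89 mm, has its front face at x = -2.5 mm, flush with the rail's. Base plate 8 mm thick, x = -40 to +60 mm.
- rack_b: Notched rack, the goal; beside rack_a, on either hand. Fixed steel rack, 150 mm wide; origin on the table under the middle of its rail, z up, rail along y, front (where the carrier's plate hangs) to -x. Uprights at y = +-66 mm fill x = -1 to +13 mm. A lower bar, z = 61 to 89 mm, has its front face at x = -2.5 mm, flush with the rail's. Base plate 8 mm thick, x = -40 to +60 mm.
- rail_a_mid (a point): Middle of the upper edge of the plain rail, 160 mm above the table; axes as rack_a. The rail is an upright strip 5 mm thick (x), 18 mm high. At y = +-66 mm end stops 8 mm long (y), 5 mm thick stand 14 mm above the edge.
- rail_b_mid (a point): Middle of the notched rail's edge; rail, stops and axes as at rail_a_mid. The edge has one square notch, 14 mm long (y), 6 mm deep. The strip is clamped differently each time: the notch's middle lies anywhere from y = -22 to +22 mm, is not measured and must be seen or felt. The strip stays put; its ends stick out to at most y = +-108 mm.
- carrier: Hanging grey plate with a dark flat drive on its front, 0.11 to 0.22 kg. Origin: middle of the underside of its hook, the face that rests on the rail's edge (z = 160 mm on the edge, 154 in the notch); z up, y along the rail, -x to the front. Plate and drive: x = -16.5 to -4.5, y = +-38, down to z = -105 mm. Over 20 N against a rack is forcing it.
- carrier_hook (a point): Tip of the hook's lip, 12 mm below the carrier's origin, behind the rail; axes as carrier. The hook is 8 mm wide (y), 6 mm thick; between plate (x = -4.5 mm from the origin) and lip (x = +4.5 mm) is a 9 mm slot for the 5 mm strip. A rounded rubber pad, 1.5 mm proud of the plate's back, 85 mm below the origin, leans on the lower bar.
- carrier_grip (a point): Centre of the black grip block at the carrier's top, 12 mm (x) by 24 mm (y) by 34 mm (z), at x = -6.5, y = 0, z = +45 mm from the carrier's origin; axes as carrier.
- tape_roll: Tape roll lying flat, 66 mm across, 19 mm high, origin at the middle of its underside. Bystander.
- heatsink: Light metal finned heatsink, 40 x 40 x 24 mm, origin at the middle of its underside. Bystander.
- mug: Mug, 78 mm across, 92 mm high, origin at the middle of its underside. Bystander.
There are look-alikes about, which are no part of the job. Of the things that look like the carrier, the largest one is meant.

How it is judged:
By the outcome, as a careful person would: the job done as asked, in the order asked, and still so for the second after the job is handed in, with the robot touching nothing.
It also fails if it takes over 54 s, if anything falls off the work surface, if the arm or the gripper's body presses on something with over 40 N, if the wrist force passes 120 N, or if a joint passes its speed limit or range.

ROBOT

A 6-joint arm with a two-finger parallel gripper is mounted at the origin on the work surface; the furniture and walls round the work are solid. World frame = base frame: x ahead of the robot, y to its left, z up, the work surface at z = 0. Lengths are in m, angles in degrees, forces in N, time in s.
With the tool pointing down it reaches from about 0.375 to 0.9 m from the base axis. Payload 3.1 kg.
Tool frame: the origin (TCP) lies on the centre line of the jaws, within the pads' length; the fingertips stand 8 mm ahead of it and the grasp point (between the pads) lies 11 mm behind it (bot.tip_extent is the distance from the TCP to the fingertips, in m); z points along the fingers, y is the line along which they close (so a half turn about z gives the same grasp; the last joint's range is limited). The gripper opens to 87 mm and grips with 3 to 60 N. Pads are 19 mm wide; open, the fingers measure 117 mm over their backs; the gripper's body (75 mm by 190 mm) begins 51 mm behind the grasp point.
Start: joints at [65.002, 30.224, 82.088, -0, 67.689, -10.227], TCP at [0.159, 0.604, 0.231] pointing down, gripper open.
Joint ranges: [-176.69, 176.69], [-43.24, 126.21], [12.49, 139.97], [-82, 262], [0, 151.66], [-163.58, 163.58]. Speed limits (degrees/s): [159.86, 159.86, 180, 180, 180, 180].

INTERFACE

Orientations are given as a 3x3 rotation matrix whose columns are the frame's x, y, z axes.
In Python, from rig import bot, vision, workorder gives the robot as it stands.
- The arm moves only by the shell command python3 -m handwheel 'ROWS'. ROWS is JSON, a list of rows, each an object with "delta_rot": the turn, a rotation vector about the tool's x, y, z in rad, a list of three; "xyz": the shift along the tool's x, y, z in mm, a list of three; "hand": the closure, from -1 (fully open) to 1 (shut). A call has exactly 5 rows; each row is the pose to reach, as a shift and turn from the pose commanded when the call began, along the tool's axes at that moment; what a row does not reach only later rows make up. A row lasts 1/8 s, in which the tool goes at most 62.5 mm and 10.7 degrees, less where a joint would pass 70% of its speed; a pose out of reach is approached as far as the arm can. A call with a gripper value outside its range is refused whole. The fingers move at their own pace and stop on an object; the grip force is fixed at half the most. Time passes only in rows, so rows that repeat a pose let the fingers close, or fill a call up. It gives the time, the measured TCP pose, the force, the opening and the grip force at its end, in the units of the state.
- bot.read_state(): the state, without advancing time (a new reading comes with each control period).
- vision.capture(name): name is "scene" or "side" or "wrist"; returns the picture (400x640x3 uint8, red, green, blue); there is no depth.
- vision.camera_model(name): a dict with "camera_matrix" (3x3 intrinsics, pixels), "dist_coeffs" ([k1, k2, p1, p2, k3] as OpenCV has them; the pictures are not rectified), "camera_from_world" (4x4, takes a point from world to camera coordinates). Camera axes: x right, y up, looking along -z (the intrinsics and any distortion apply to the point x, -y, -z); pixel columns grow to the right and rows downward; lengths in m; the calibration is good to about 2 mm. A picture is of the moment at which its call begins: read the wrist's pose just before it. camera_model takes no time and is no camera call; for the wrist camera it gives the pose at the moment of the call.
- workorder.hand_in(): hands the job in; it is judged then, once.
The state is a dict: "time_s": time; "joint_positions": joint angles; "qvel": joint speeds; "tau": joint torques, N m; "position": TCP position; "tcp_rot": TCP orientation; "force": force on the tool from outside, world axes, zero at the start; "moment": the same for the moment, N m; "opening": opening from 0.0 (shut) to 1.0 (fully open); "grasp_force": force on a finger pad.
Only numpy, scipy, OpenCV 4.12 (cv2) and the standard library are available. Lean on these libraries where they do the work, as an engineer would, in place of code of your own. Each camera call takes 0.05 s, during which the arm holds its last target. There are 200 camera calls.

## Working session

There is one attempt and no reset: what is moved stays moved. The work goes in short steps, Python scripts to look and compute and a shell command to move; the robot and the scene stay as the last step left them, time stands still between calls to the robot, and variables do not carry over. Pictures are saved under pics/ and viewed, at most 10 in all, crops included, and the job is handed in when it is done.

```bash
ls; mkdir -p pics; cat > h.py <<'E'
import numpy as np, cv2
from rig import bot, vision, workorder
def snap(n,f):
    m=vision.camera_model(n); im=vision.capture(n); cv2.imwrite('pics/'+f,im[:,:,::-1]); return im,m
def ray(m,uv):
    K=np.array(m['camera_matrix']);d=np.array(m['dist_coeffs']);T=np.array(m['camera_from_world'])
    p=cv2.undistortPoints(np.array(uv,float).reshape(-1,1,2),K,d).reshape(-1,2)
    c=np.c_[p[:,0],-p[:,1],-np.ones(len(p))]
    R=T[:3,:3]; return -R.T@T[:3,3], c@R
def onplane(m,uv,z):
    o,d=ray(m,uv); return o+d*((z-o[2])/d[:,2])[:,None]
def proj(m,P):
    K=np.array(m['camera_matrix']);d=np.array(m['dist_coeffs']);T=np.array(m['camera_from_world'])
    c=np.atleast_2d(P)@T[:3,:3].T+T[:3,3]; c=c*[1,-1,-1]
    return cv2.projectPoints(c,np.zeros(3),np.zeros(3),K,d)[0].reshape(-1,2)
def tri(m1,u1,m2,u2):
    o1,d1=ray(m1,u1);o2,d2=ray(m2,u2);out=[]
    for a,b in zip(d1,d2):
        s=np.linalg.lstsq(np.c_[a,-b],o2-o1,rcond=None)[0]
        p,q=o1+a*s[0],o2+b*s[1]; out.append(np.r_[(p+q)/2,np.linalg.norm(p-q)])
    return np.array(out)
E
python3 - <<'E'
from h import *
np.set_printoptions(precision=3,suppress=True)
for n in ['scene','side']:
    im,m=snap(n,n+'0.png'); o,d=ray(m,[[320,200]]); print(n,o,d, np.array(m['camera_matrix'])[0,0])
s=bot.read_state(); print(s['position'],s['tcp_rot'],s['force'],s['opening'],s['time_s'],bot.tip_extent)
E
```

```text
pics
scene [0.15  0.752 0.824] [[ 0.36  -0.687 -0.631]] 435.2558957534584
side [0.56  0.762 0.668] [[-0.008 -0.815 -0.58 ]] 370.5035113872259
[0.159 0.604 0.23 ] [[-0.967  0.255 -0.001]
 [ 0.255  0.967 -0.002]
 [ 0.    -0.002 -1.   ]] [ 0.002 -0.119  0.82 ] 0.9992812842293891 0.1 0.008
```

View pics/scene0.png

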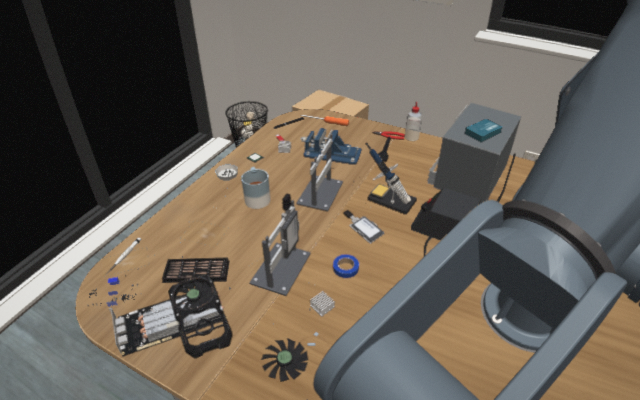

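View pics/side0.png

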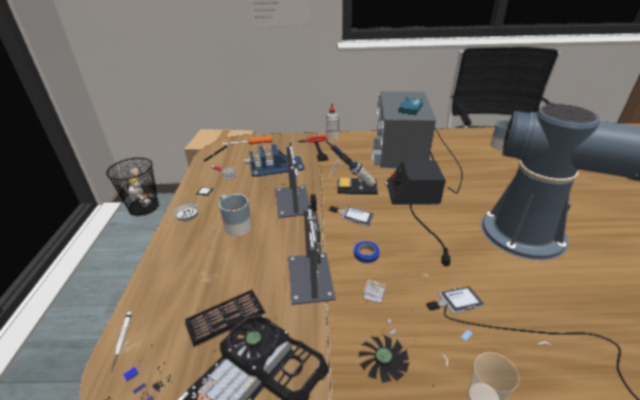

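The scene view shows two racks: the near one at about (285,250) with a hanging plate, and the far one at about (322,180), bare. Things that could be taken for the carrier are the hanging plate at scene (291,225), the small lying plate with a black grip at scene (362,225), and another lying one at side (462,299). The hanging plate is the largest and is on a rail, so I choose it and check with a close crop.

```bash
python3 - <<'E'
import cv2,numpy as np
a=cv2.imread('pics/scene0.png')[120:300,240:360]; b=cv2.imread('pics/side0.png')[135:309,265:349]
a=cv2.resize(a,None,fx=3.33,fy=3.33,interpolation=cv2.INTER_CUBIC); b=cv2.resize(b,None,fx=3.45,fy=3.45,interpolation=cv2.INTER_CUBIC)
h=min(len(a),len(b),600); c=np.hstack([a[:h],b[:h]]); print(a.shape,b.shape,c.shape); cv2.imwrite('pics/crop0.png',c)
E
```

```text
(599, 400, 3) (600, 290, 3) (599, 690, 3)
```

View pics/crop0.png

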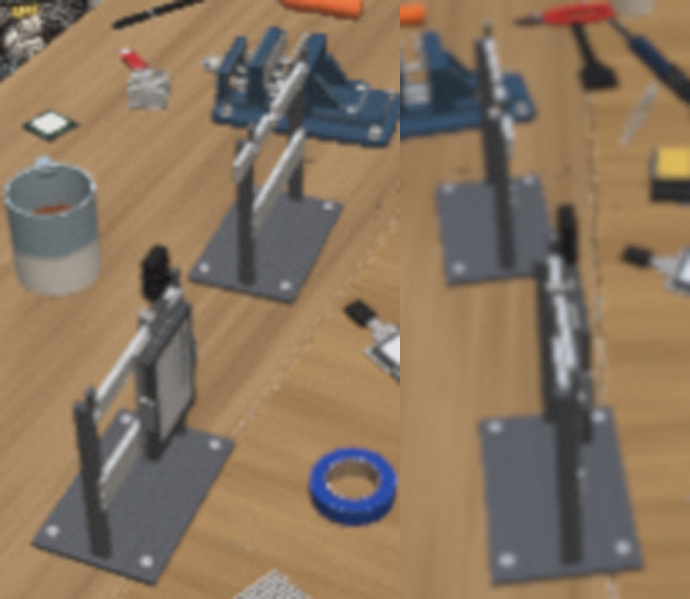

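The crop shows the near rack with the large grey plate, dark drive and black grip (scene px ~ (286.5,201)). The far rack is bare, and there is a break in its upper edge at about crop (262,125). Next: measure the base-plate corners from both views.

```bash
cat > m1.py <<'E'
from h import *
np.set_printoptions(precision=4,suppress=True)
S=lambda p:(np.array(p,float)/3.33+[240,120]); D=lambda p:((np.array(p,float)-[400,0])/3.45+[265,135])
ms,md=vision.camera_model('scene'),vision.camera_model('side')
print('near scene',onplane(ms,S([[35,543],[155,582],[233,440],[122,410]]),.008)[:,:2].tolist())
print('near side',onplane(md,D([[481,423],[607,410],[641,568],[494,582]]),.008)[:,:2].tolist())
print('far scene',onplane(ms,S([[190,277],[293,300],[343,207]]),.008)[:,:2].tolist())
print('far side',onplane(md,D([[437,185],[540,178],[553,270],[447,283]]),.008)[:,:2].tolist())
# grip block top centre, both views
print('grip',tri(ms,S([[156,275]]),md,D([[567,235]])))
for n in ['near','far']: pass
E
python3 m1.py
```

```text
near scene [[0.6175168257216457, 0.22394752906217474], [0.5220407503889782, 0.21399152920745101], [0.5393874865935123, 0.06664363470317092], [0.6336020530790815, 0.07830682727363902]]
near side [[0.6361419676200983, 0.08099980468774981], [0.5432780554630245, 0.07108104581120855], [0.5262893557943698, 0.21841524139740365], [0.6211229815333733, 0.22634080963495118]]
far scene [[0.6681453478595084, -0.09078537491596128], [0.5731881339392288, -0.10446811221810604], [0.591760539207588, -0.24599377626362795]]
far side [[0.6920568282234618, -0.23713189762049547], [0.5955942100262805, -0.24402415528900245], [0.5833146104150166, -0.10116725550746897], [0.6725180971787087, -0.08736694945477252]]
grip [[0.5675 0.1165 0.201  0.0012]]
```

```bash
cat >> h.py <<'E'
def plan(p,yaw,prt=True):
    """shift (mm, tool axes) and turn (rad about tool z) to TCP position p with tool y at world angle yaw (deg)"""
    s=bot.read_state(); R=np.array(s['tcp_rot'])
    th=np.radians(yaw); y=np.array([np.cos(th),np.sin(th),0]); z=np.array([0,0,-1.]); x=np.cross(y,z)
    from scipy.spatial.transform import Rotation as Ro
    rv=Ro.from_matrix(R.T@np.c_[x,y,z]).as_rotvec()
    d=R.T@(np.array(p)-s['position'])*1000
    print('t',round(s['time_s'],2),'shift',d.round(1),'rv',rv.round(4),'F',np.round(s['force'],2))
E
python3 - <<'E'
from h import *
s=bot.read_state(); R=np.array(s['tcp_rot']); m=vision.camera_model('wrist')
T=np.array(m['camera_from_world']);Rc=T[:3,:3];o=-Rc.T@T[:3,3]
np.set_printoptions(precision=3,suppress=True)
print('cam in tool',R.T@(o-s['position']),'look',R.T@(-Rc[2]),'right',R.T@Rc[0],np.array(m['camera_matrix']).tolist(),m['dist_coeffs'])
plan([.6,-.15,.32],96.6); plan([.56,.117,.30],96.6); plan([.159,.604,.35],96.6)
ms=vision.camera_model('scene'); print('mug',onplane(ms,[[257,205]],0),'tape',onplane(ms,[[346,266]],.01))
E
```

```text
cam in tool [ 0.083 -0.    -0.155] look [-0.3    0.     0.954] right [ 0.  1. -0.] [[287.2129950408622, 0.0, 315.6971316198832], [0.0, 287.2129950408622, 204.64924002719235], [0.0, 0.0, 1.0]] [-0.053  0.     0.     0.     0.   ]
t 0.1 shift [-618.5 -616.6  -89.3] rv [-0.002 -0.001 -0.373] F [ 0.   -0.12  0.82]
t 0.1 shift [-511.8 -368.6  -69.8] rv [-0.002 -0.001 -0.373] F [ 0.   -0.12  0.82]
t 0.1 shift [   0.1   -0.  -120.3] rv [-0.002 -0.001 -0.373] F [ 0.   -0.12  0.82]
mug [[ 0.775 -0.037  0.   ]] tape [[0.436 0.069 0.01 ]]
```

```bash
python3 -m handwheel '[{"xyz":[-50,-50,-50],"delta_rot":[0,0,-0.12],"hand":-1},{"xyz":[-90,-90,-80],"delta_rot":[0,0,-0.25],"hand":-1},{"xyz":[-130,-130,-100],"delta_rot":[0,0,-0.373],"hand":-1},{"xyz":[-170,-170,-100],"delta_rot":[0,0,-0.373],"hand":-1},{"xyz":[-210,-210,-100],"delta_rot":[0,0,-0.373],"hand":-1}]'
python3 -c "
from h import *
plan([.62,-.165,.25],96.6)"
```

```text
time_s: 0.72
position: [0.3049, 0.3544, 0.331]
tcp_rot: [[-0.993, -0.116, 0.002], [-0.116, 0.993, 0.001], [-0.002, 0.001, -1.0]]
force: [1.3, -0.2, -0.2]
opening: 0.998
grasp_force: 0.0
t 0.72 shift [-252.8 -552.5   81. ] rv [0.0006 0.0017 0.0008] F [ 1.25 -0.17 -0.2 ]
```

```bash
python3 -m handwheel '[{"xyz":[-25,-55,0],"delta_rot":[0,0,0],"hand":-1},{"xyz":[-50,-110,0],"delta_rot":[0,0,0],"hand":-1},{"xyz":[-75,-165,0],"delta_rot":[0,0,0],"hand":-1},{"xyz":[-100,-220,0],"delta_rot":[0,0,0],"hand":-1},{"xyz":[-125,-275,0],"delta_rot":[0,0,0],"hand":-1}]' >/dev/null && python3 -m handwheel '[{"xyz":[-25,-55,0],"delta_rot":[0,0,0],"hand":-1},{"xyz":[-50,-110,0],"delta_rot":[0,0,0],"hand":-1},{"xyz":[-75,-165,20],"delta_rot":[0,0,0],"hand":-1},{"xyz":[-100,-220,50],"delta_rot":[0,0,0],"hand":-1},{"xyz":[-125,-265,75],"delta_rot":[0,0,0],"hand":-1}]'
python3 -m handwheel '[{"xyz":[0,-5,5],"delta_rot":[0,0,0],"hand":-1},{"xyz":[0,-5,5],"delta_rot":[0,0,0],"hand":-1},{"xyz":[0,-5,5],"delta_rot":[0,0,0],"hand":-1},{"xyz":[0,-5,5],"delta_rot":[0,0,0],"hand":-1},{"xyz":[0,-5,5],"delta_rot":[0,0,0],"hand":-1}]'
python3 - <<'E'
from h import *
im,m=snap('wrist','w1.png'); np.save('w1.npy',m,allow_pickle=True)
E
```

```text
time_s: 1.98
position: [0.6145, -0.1529, 0.2545]
tcp_rot: [[-0.993, -0.114, -0.0], [-0.114, 0.993, 0.0], [0.0, 0.0, -1.0]]
force: [-0.0, 0.3, 0.6]
opening: 0.998
grasp_force: 0.0
time_s: 2.6
position: [0.6147, -0.1553, 0.2518]
tcp_rot: [[-0.993, -0.116, 0.001], [-0.116, 0.993, -0.001], [-0.001, -0.001, -1.0]]
force: [-0.1, 1.0, -0.1]
opening: 0.998
grasp_force: 0.0
```

View pics/w1.png

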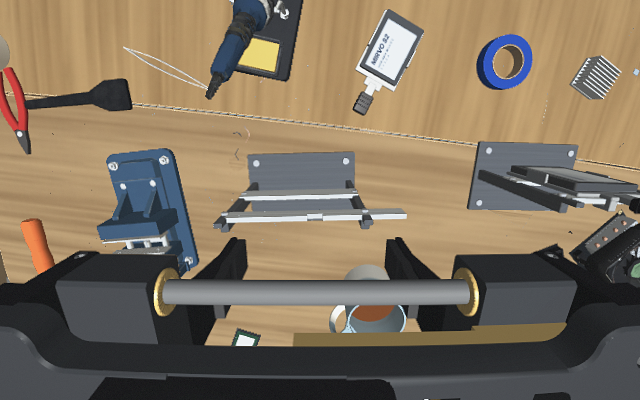

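The wrist view shows rack B, with its upper rail at (215–405, 210–224) and a break at about (315,217) that looks like the notch. Rack A is at right (470–640, 145–215). I'll enlarge the rail.

```bash
python3 - <<'E'
import cv2,numpy as np
im=cv2.imread('pics/w1.png')
a=cv2.resize(im[180:240,205:415],None,fx=3.8,fy=3.8,interpolation=cv2.INTER_CUBIC)
b=cv2.resize(im[140:225,460:640],None,fx=3.8,fy=3.8,interpolation=cv2.INTER_CUBIC)
c=np.zeros((a.shape[0]+b.shape[0],798,3),np.uint8); c[:a.shape[0],:a.shape[1]]=a; c[a.shape[0]:,:b.shape[1]]=b; print(a.shape,b.shape); cv2.imwrite('pics/crop1.png',c)
E
```

```text
(228, 798, 3) (323, 684, 3)
```

View pics/crop1.png

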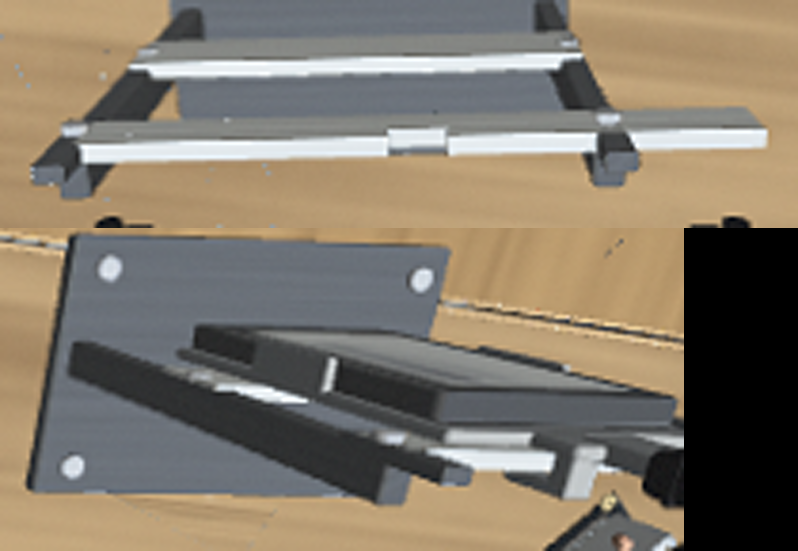

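```bash
python3 - <<'E'
from h import *
np.set_printoptions(precision=4,suppress=True)
m=np.load('w1.npy',allow_pickle=True).item()
A=lambda p:np.array(p,float)/3.8+[205,180]
P=onplane(m,A([[82,145],[768,128],[82,162],[768,147],[388,136.5],[449,134.5],[388,155.5],[449,153.5]]),.160)
print(P)
P0=P[[0,2]].mean(0);P1=P[[1,3]].mean(0); d=(P1-P0)[:2]; yaw=np.degrees(np.arctan2(-d[0],d[1])); print('yaw',yaw,'width',np.linalg.norm(P[0]-P[2]),np.linalg.norm(P[1]-P[3]),'notch len',np.linalg.norm(P[4]-P[5]))
n=P[4:].mean(0); print('notch mid',n)
print('mid of lower bar corners', onplane(m,A([[130,68],[578,52]]),.089))
# base plate B corners in full wrist picture
Q=onplane(m,[[248,153],[354,151]],.008); print('base front corners',Q)
B=lambda p:(np.array(p,float)-[0,228])/3.8+[460,140]
print('A base front corners',onplane(m,B([[74,236],[449,247],[30,488]]),.008))
for c in ['scene','side']: print(c,proj(vision.camera_model(c),n))
s=bot.read_state();print(s['position'],s['time_s'])
E
```

```text
[[ 0.6316 -0.2355  0.16  ]
 [ 0.608  -0.0719  0.16  ]
 [ 0.636  -0.2354  0.16  ]
 [ 0.6128 -0.0709  0.16  ]
 [ 0.6207 -0.1623  0.16  ]
 [ 0.6185 -0.1479  0.16  ]
 [ 0.6256 -0.1618  0.16  ]
 [ 0.6233 -0.1473  0.16  ]]
yaw 8.107984999082783 width 0.004415209673725063 0.004888509637244806 notch len 0.014623158995969766
notch mid [ 0.622  -0.1548  0.16  ]
mid of lower bar corners [[ 0.6336 -0.2419  0.089 ]
 [ 0.6128 -0.1076  0.089 ]]
base front corners [[ 0.5934 -0.2519  0.008 ]
 [ 0.5738 -0.1069  0.008 ]]
A base front corners [[0.5401 0.0647 0.008 ]
 [0.524  0.2129 0.008 ]
 [0.6364 0.0746 0.008 ]]
scene [[320.8369 152.9776]]
side [[293.6806 159.1318]]
[ 0.6147 -0.1554  0.2515] 2.65
```

```bash
python3 -m handwheel '[{"xyz":[3,55,0],"delta_rot":[0,0,0],"hand":-1},{"xyz":[6,115,0],"delta_rot":[0,0,0],"hand":-1},{"xyz":[9,175,0],"delta_rot":[0,0,0],"hand":-1},{"xyz":[12,235,0],"delta_rot":[0,0,0],"hand":-1},{"xyz":[15,276,0],"delta_rot":[0,0,0],"hand":-1}]'>/dev/null; python3 -m handwheel '[{"xyz":[0,0,0],"delta_rot":[0,0,0],"hand":-1},{"xyz":[0,0,0],"delta_rot":[0,0,0],"hand":-1},{"xyz":[0,0,0],"delta_rot":[0,0,0],"hand":-1},{"xyz":[0,0,0],"delta_rot":[0,0,0],"hand":-1},{"xyz":[0,0,0],"delta_rot":[0,0,0],"hand":-1}]'
python3 - <<'E'
from h import *
im,m=snap('wrist','w2.png'); np.save('w2.npy',m,allow_pickle=True)
c=proj(m,[.5675,.1165,.2]); print(c)
cv2.imwrite('pics/crop2.png',cv2.resize(im[90:290,190:450,::-1],None,fx=3,fy=3,interpolation=cv2.INTER_CUBIC))
E
```

```text
time_s: 3.9
position: [0.5682, 0.1155, 0.2506]
tcp_rot: [[-0.994, -0.114, -0.0], [-0.114, 0.994, -0.0], [0.0, -0.0, -1.0]]
force: [0.3, 1.2, -0.2]
opening: 0.999
grasp_force: 0.0
[[316.92589486 227.06064292]]
```

View pics/crop2.png

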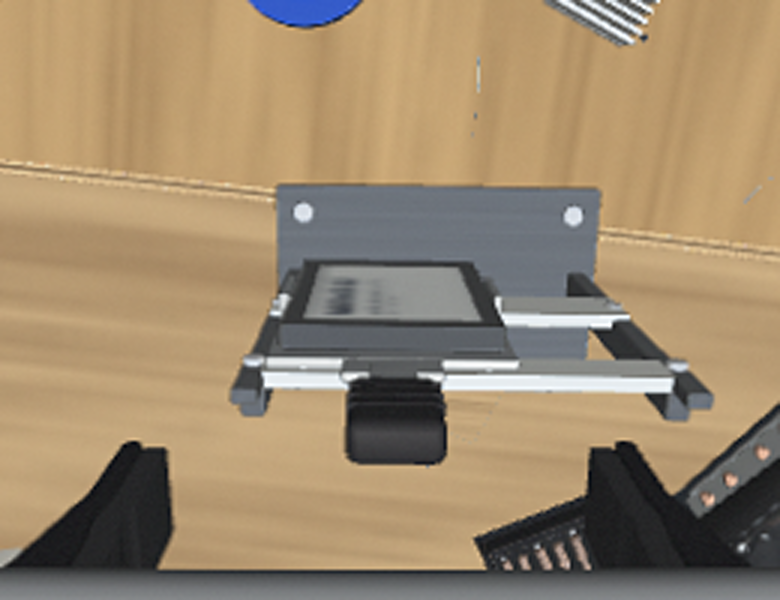

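The close view shows the carrier's grip block with its top face spanning crop (347–446, 418–463), between the open fingers. The rail runs level at about row 380.

```bash
python3 - <<'E'
from h import *
np.set_printoptions(precision=4,suppress=True)
m=np.load('w2.npy',allow_pickle=True).item()
A=lambda p:np.array(p,float)/3+[190,90]
P=onplane(m,A([[347,420],[446,420],[347,463],[446,463]]),.222); print(P,P.mean(0))
r=onplane(m,A([[265,375],[672,376],[265,388],[672,391]]),.160); print(r); a=r[[0,2]].mean(0);b=r[[1,3]].mean(0);d=b-a;yaw=np.degrees(np.arctan2(-d[0],d[1]));print('yaw',yaw,np.linalg.norm(d))
plan([*P.mean(0)[:2],.194],90+yaw)
E
```

```text
[[0.5618 0.1079 0.222 ]
 [0.5592 0.1305 0.222 ]
 [0.5725 0.109  0.222 ]
 [0.5699 0.132  0.222 ]] [0.5658 0.1199 0.222 ]
[[0.5758 0.0824 0.16  ]
 [0.5621 0.2052 0.16  ]
 [0.58   0.0828 0.16  ]
 [0.5669 0.2062 0.16  ]]
yaw 6.194803015625559 0.12381516098067928
t 3.95 shift [ 1.8  4.5 56.6] rv [-0.     -0.0001  0.006 ] F [ 0.1   0.37 -0.01]
```

```bash
python3 -m handwheel '[{"xyz":[1,4.5,10],"delta_rot":[0,0,0.006],"hand":-1},{"xyz":[1,4.5,26],"delta_rot":[0,0,0.006],"hand":-1},{"xyz":[1,4.5,42],"delta_rot":[0,0,0.006],"hand":-1},{"xyz":[1,4.5,56],"delta_rot":[0,0,0.006],"hand":-1},{"xyz":[1,4.5,56],"delta_rot":[0,0,0.006],"hand":-0.4}]'; python3 -m handwheel '[{"xyz":[0,0,0],"delta_rot":[0,0,0],"hand":0.2},{"xyz":[0,0,0],"delta_rot":[0,0,0],"hand":0.4},{"xyz":[0,0,0],"delta_rot":[0,0,0],"hand":0.6},{"xyz":[0,0,0],"delta_rot":[0,0,0],"hand":1},{"xyz":[0,0,0],"delta_rot":[0,0,0],"hand":1}]'
```

```text
time_s: 4.58
position: [0.5654, 0.1206, 0.1928]
tcp_rot: [[-0.994, -0.109, -0.004], [-0.109, 0.994, -0.0], [0.004, 0.0, -1.0]]
force: [-0.1, 0.5, 0.7]
opening: 0.95
grasp_force: 0.0
time_s: 5.2
position: [0.5665, 0.1207, 0.1948]
tcp_rot: [[-0.994, -0.109, 0.0], [-0.109, 0.994, 0.0], [-0.0, -0.0, -1.0]]
force: [0.3, -0.9, 0.4]
opening: 0.398
grasp_force: 0.0
```

```bash
python3 -m handwheel '[{"xyz":[0,0,0],"delta_rot":[0,0,0],"hand":1},{"xyz":[0,0,0],"delta_rot":[0,0,0],"hand":1},{"xyz":[0,0,0],"delta_rot":[0,0,0],"hand":1},{"xyz":[0,0,0],"delta_rot":[0,0,0],"hand":1},{"xyz":[0,0,0],"delta_rot":[0,0,0],"hand":1}]'
```

```text
time_s: 5.82
position: [0.5665, 0.1206, 0.1947]
tcp_rot: [[-0.994, -0.109, 0.0], [-0.109, 0.994, -0.0], [-0.0, -0.0, -1.0]]
force: [-1.2, -1.2, 0.9]
opening: 0.271
grasp_force: 29.9
```

```bash
python3 -m handwheel '[{"xyz":[0,0,-4],"delta_rot":[0,0,0],"hand":1},{"xyz":[0,0,-8],"delta_rot":[0,0,0],"hand":1},{"xyz":[0,0,-14],"delta_rot":[0,0,0],"hand":1},{"xyz":[0,0,-22],"delta_rot":[0,0,0],"hand":1},{"xyz":[0,0,-30],"delta_rot":[0,0,0],"hand":1}]'; python3 -m handwheel '[{"xyz":[0,0,-10],"delta_rot":[0,0,0],"hand":1},{"xyz":[0,0,-20],"delta_rot":[0,0,0],"hand":1},{"xyz":[0,0,-35],"delta_rot":[0,0,0],"hand":1},{"xyz":[0,0,-48],"delta_rot":[0,0,0],"hand":1},{"xyz":[0,0,-50],"delta_rot":[0,0,0],"hand":1}]'
python3 -c "
from h import *
plan([.6145,-.155,.275],98.1)"
```

```text
time_s: 6.45
position: [0.5666, 0.1207, 0.2254]
tcp_rot: [[-0.994, -0.109, 0.0], [-0.109, 0.994, 0.0], [-0.0, 0.0, -1.0]]
force: [0.4, -0.8, -2.5]
opening: 0.272
grasp_force: 29.9
time_s: 7.08
position: [0.5667, 0.1207, 0.276]
tcp_rot: [[-0.994, -0.109, 0.001], [-0.109, 0.994, -0.0], [-0.001, -0.0, -1.0]]
force: [-0.7, -0.2, -2.1]
opening: 0.268
grasp_force: 29.9
t 7.08 shift [ -17.5 -279.3    1.1] rv [-0.0002  0.0014 -0.0321] F [-0.65 -0.22 -2.11]
```

```bash
python3 -m handwheel '[{"xyz":[0,-15,0],"delta_rot":[0,0,0],"hand":1},{"xyz":[0,-45,0],"delta_rot":[0,0,0],"hand":1},{"xyz":[0,-85,0],"delta_rot":[0,0,0],"hand":1},{"xyz":[0,-125,0],"delta_rot":[0,0,0],"hand":1},{"xyz":[0,-165,0],"delta_rot":[0,0,0],"hand":1}]' >/dev/null; python3 -m handwheel '[{"xyz":[0,-40,0],"delta_rot":[0,0,-0.01],"hand":1},{"xyz":[-1,-75,0],"delta_rot":[0,0,-0.02],"hand":1},{"xyz":[-3,-100,0],"delta_rot":[0,0,-0.032],"hand":1},{"xyz":[-3,-113,0],"delta_rot":[0,0,-0.032],"hand":1},{"xyz":[-3,-116,0],"delta_rot":[0,0,-0.032],"hand":1}]'
python3 - <<'E'
from h import *
plan([.6147,-.1558,.230],98.1)
im,m=snap('wrist','w3.png'); np.save('w3.npy',m,allow_pickle=True)
sd,_=snap('side','s3.png'); sc,_=snap('scene','c3.png')
a=cv2.resize(im[100:300,190:450],(650,500)); b=cv2.resize(sd[90:230,255:335],None,fx=3.5,fy=3.5,interpolation=cv2.INTER_CUBIC)
cv2.imwrite('pics/crop3.png',cv2.resize(np.hstack([a,np.vstack([b,np.zeros((10,b.shape[1],3),np.uint8)])]),(800,430))[:,:,::-1])
E
```

```text
time_s: 8.32
position: [0.5997, -0.1592, 0.2741]
tcp_rot: [[-0.99, -0.139, -0.001], [-0.139, 0.99, 0.001], [0.001, 0.001, -1.0]]
force: [0.6, 0.2, -1.4]
opening: 0.271
grasp_force: 29.9
t 8.32 shift [-15.3   1.2  44.1] rv [ 0.0007 -0.0008 -0.0017] F [ 0.56  0.15 -1.39]
```

View pics/crop3.png

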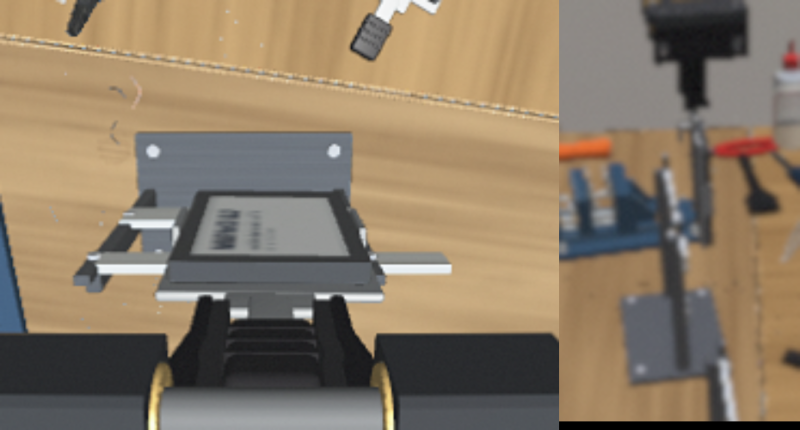

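The crop shows the carrier held upright in front of rail B, with the hook still above the rail and the plate clear of it. I'll lower it in front, then move in over the rail.

```bash
python3 -m handwheel '[{"xyz":[0,1,15],"delta_rot":[0,0,0],"hand":1},{"xyz":[0,1,32],"delta_rot":[0,0,0],"hand":1},{"xyz":[-4,1,48],"delta_rot":[0,0,0],"hand":1},{"xyz":[-9,1,53],"delta_rot":[0,0,0],"hand":1},{"xyz":[-13,1,53],"delta_rot":[0,0,0],"hand":1}]'; python3 -m handwheel '[{"xyz":[-1,0,0],"delta_rot":[0,0,0],"hand":1},{"xyz":[-2,0,0],"delta_rot":[0,0,0],"hand":1},{"xyz":[-2,0,0],"delta_rot":[0,0,0],"hand":1},{"xyz":[-2,0,0],"delta_rot":[0,0,0],"hand":1},{"xyz":[-2,0,0],"delta_rot":[0,0,0],"hand":1}]'
python3 -c "
from h import *
plan([.6147,-.1558,.1977],98.1); print(np.round(bot.read_state()['moment'],3))"
```

```text
time_s: 9.1
position: [0.6132, -0.1554, 0.2209]
tcp_rot: [[-0.99, -0.141, -0.001], [-0.141, 0.99, 0.0], [0.001, 0.001, -1.0]]
force: [0.3, 0.4, -1.4]
opening: 0.274
grasp_force: 29.9
time_s: 9.72
position: [0.6147, -0.1552, 0.2218]
tcp_rot: [[-0.99, -0.141, 0.0], [-0.141, 0.99, -0.0], [-0.0, -0.0, -1.0]]
force: [-0.2, -0.7, -2.7]
opening: 0.275
grasp_force: 29.9
t 9.72 shift [ 0.1 -0.6 24.1] rv [-0.      0.0001 -0.0002] F [-0.18 -0.66 -2.74]
[ 0.056  0.002 -0.06 ]
```

```bash
python3 -m handwheel '[{"xyz":[0,0,4],"delta_rot":[0,0,0],"hand":1},{"xyz":[0,0,8],"delta_rot":[0,0,0],"hand":1},{"xyz":[0,0,12],"delta_rot":[0,0,0],"hand":1},{"xyz":[0,0,15],"delta_rot":[0,0,0],"hand":1},{"xyz":[0,0,16],"delta_rot":[0,0,0],"hand":1}]'; python3 -m handwheel '[{"xyz":[0,0,2],"delta_rot":[0,0,0],"hand":1},{"xyz":[0,0,4],"delta_rot":[0,0,0],"hand":1},{"xyz":[0,0,6],"delta_rot":[0,0,0],"hand":1},{"xyz":[0,0,8],"delta_rot":[0,0,0],"hand":1},{"xyz":[0,0,8],"delta_rot":[0,0,0],"hand":1}]'
python3 -c "
from h import *
plan([.6147,-.1558,.1887],98.1); print(np.round(bot.read_state()['moment'],3))"
```

```text
time_s: 10.35
position: [0.6147, -0.1551, 0.2053]
tcp_rot: [[-0.99, -0.141, -0.001], [-0.141, 0.99, 0.0], [0.001, 0.0, -1.0]]
force: [-0.4, 0.8, -0.4]
opening: 0.267
grasp_force: 29.9
time_s: 10.98
position: [0.6147, -0.1552, 0.1974]
tcp_rot: [[-0.99, -0.141, -0.0], [-0.141, 0.99, 0.0], [0.0, 0.0, -1.0]]
force: [-0.6, 0.2, -1.0]
opening: 0.277
grasp_force: 29.9
t 10.97 shift [ 0.  -0.6  8.7] rv [ 0.0002 -0.0004 -0.0002] F [-0.6   0.16 -1.04]
[-0.007  0.001 -0.01 ]
```

```bash
python3 -m handwheel '[{"xyz":[0,-0.3,1],"delta_rot":[0,0,0],"hand":1},{"xyz":[0,-0.3,2],"delta_rot":[0,0,0],"hand":1},{"xyz":[0,-0.3,3],"delta_rot":[0,0,0],"hand":1},{"xyz":[0,-0.3,4],"delta_rot":[0,0,0],"hand":1},{"xyz":[0,-0.3,4.5],"delta_rot":[0,0,0],"hand":1}]'; python3 -m handwheel '[{"xyz":[0,0,0.5],"delta_rot":[0,0,0],"hand":1},{"xyz":[0,0,1],"delta_rot":[0,0,0],"hand":1},{"xyz":[0,0,1.5],"delta_rot":[0,0,0],"hand":1},{"xyz":[0,0,1.5],"delta_rot":[0,0,0],"hand":1},{"xyz":[0,0,1.5],"delta_rot":[0,0,0],"hand":1}]'
```

```text
time_s: 11.6
position: [0.6148, -0.1555, 0.193]
tcp_rot: [[-0.99, -0.141, -0.0], [-0.141, 0.99, 0.0], [0.0, 0.0, -1.0]]
force: [1.3, 0.0, -2.7]
opening: 0.27
grasp_force: 29.9
time_s: 12.22
position: [0.6149, -0.1555, 0.1917]
tcp_rot: [[-0.99, -0.141, 0.0], [-0.141, 0.99, -0.0], [-0.0, -0.0, -1.0]]
force: [-0.4, 0.4, -1.6]
opening: 0.272
grasp_force: 29.9
```

```bash
python3 -m handwheel '[{"xyz":[0,0,0.5],"delta_rot":[0,0,0],"hand":1},{"xyz":[0,0,1],"delta_rot":[0,0,0],"hand":1},{"xyz":[0,0,1.5],"delta_rot":[0,0,0],"hand":1},{"xyz":[0,0,2],"delta_rot":[0,0,0],"hand":1},{"xyz":[0,0,2],"delta_rot":[0,0,0],"hand":1}]'; python3 -m handwheel '[{"xyz":[0,0,0.3],"delta_rot":[0,0,0],"hand":1},{"xyz":[0,0,0.6],"delta_rot":[0,0,0],"hand":1},{"xyz":[0,0,0.9],"delta_rot":[0,0,0],"hand":1},{"xyz":[0,0,0.9],"delta_rot":[0,0,0],"hand":1},{"xyz":[0,0,0.9],"delta_rot":[0,0,0],"hand":1}]'
```

```text
time_s: 12.85
position: [0.6148, -0.1555, 0.1896]
tcp_rot: [[-0.99, -0.141, -0.0], [-0.141, 0.99, 0.0], [0.0, 0.0, -1.0]]
force: [-0.0, 0.5, -0.4]
opening: 0.274
grasp_force: 29.9
time_s: 13.48
position: [0.6149, -0.1555, 0.1888]
tcp_rot: [[-0.99, -0.141, 0.0], [-0.141, 0.99, -0.0], [-0.0, -0.0, -1.0]]
force: [-0.9, 0.8, -1.1]
opening: 0.273
grasp_force: 29.9
```

```bash
python3 -m handwheel '[{"xyz":[0,0,0.2],"delta_rot":[0,0,0],"hand":1},{"xyz":[0,0,0.4],"delta_rot":[0,0,0],"hand":1},{"xyz":[0,0,0.5],"delta_rot":[0,0,0],"hand":1},{"xyz":[0,0,0.5],"delta_rot":[0,0,0],"hand":1},{"xyz":[0,0,0.5],"delta_rot":[0,0,0],"hand":1}]'; python3 -m handwheel '[{"xyz":[0,0,0.2],"delta_rot":[0,0,0],"hand":1},{"xyz":[0,0,0.4],"delta_rot":[0,0,0],"hand":1},{"xyz":[0,0,0.5],"delta_rot":[0,0,0],"hand":1},{"xyz":[0,0,0.5],"delta_rot":[0,0,0],"hand":1},{"xyz":[0,0,0.5],"delta_rot":[0,0,0],"hand":1}]'
```

```text
time_s: 14.1
position: [0.6149, -0.1556, 0.1887]
tcp_rot: [[-0.99, -0.141, 0.0], [-0.141, 0.99, -0.0], [-0.0, -0.0, -1.0]]
force: [-1.7, 1.0, 3.1]
opening: 0.273
grasp_force: 29.9
time_s: 14.72
position: [0.6149, -0.1555, 0.1886]
tcp_rot: [[-0.99, -0.141, 0.0], [-0.141, 0.99, -0.0], [-0.0, -0.0, -1.0]]
force: [-2.5, 0.3, 6.8]
opening: 0.275
grasp_force: 29.9
```

Contact came at TCP z 0.1887, exactly 6 mm below the resting height on the plain edge, so the hook is on the notch floor. I'll ease off and release.

```bash
python3 -m handwheel '[{"xyz":[0,0,-0.4],"delta_rot":[0,0,0],"hand":1},{"xyz":[0,0,-0.8],"delta_rot":[0,0,0],"hand":1},{"xyz":[0,0,-0.8],"delta_rot":[0,0,0],"hand":1},{"xyz":[0,0,-0.8],"delta_rot":[0,0,0],"hand":1},{"xyz":[0,0,-0.8],"delta_rot":[0,0,0],"hand":1}]'; python3 -m handwheel '[{"xyz":[0,0,0],"delta_rot":[0,0,0],"hand":0.4},{"xyz":[0,0,0],"delta_rot":[0,0,0],"hand":0.35},{"xyz":[0,0,0],"delta_rot":[0,0,0],"hand":0.3},{"xyz":[0,0,0],"delta_rot":[0,0,0],"hand":0.2},{"xyz":[0,0,0],"delta_rot":[0,0,0],"hand":0.1}]'; python3 -m handwheel '[{"xyz":[0,0,0],"delta_rot":[0,0,0],"hand":0},{"xyz":[0,0,0],"delta_rot":[0,0,0],"hand":-0.3},{"xyz":[0,0,0],"delta_rot":[0,0,0],"hand":-0.6},{"xyz":[0,0,0],"delta_rot":[0,0,0],"hand":-0.8},{"xyz":[0,0,0],"delta_rot":[0,0,0],"hand":-0.8}]'
```

```text
time_s: 15.35
position: [0.6149, -0.1556, 0.1887]
tcp_rot: [[-0.99, -0.141, 0.0], [-0.141, 0.99, -0.0], [-0.0, -0.0, -1.0]]
force: [-1.6, 0.0, 4.2]
opening: 0.268
grasp_force: 29.9
time_s: 15.98
position: [0.6149, -0.1556, 0.1885]
tcp_rot: [[-0.99, -0.141, -0.0], [-0.141, 0.99, -0.0], [0.0, -0.0, -1.0]]
force: [-1.0, -0.1, 0.3]
opening: 0.424
grasp_force: 0.0
time_s: 16.6
position: [0.6148, -0.1555, 0.1886]
tcp_rot: [[-0.99, -0.141, 0.0], [-0.141, 0.99, -0.0], [-0.0, -0.0, -1.0]]
force: [-0.8, 0.0, 0.3]
opening: 0.854
grasp_force: 0.0
```

Released. I'll withdraw straight up, then check.

```bash
python3 -m handwheel '[{"xyz":[0,0,-10],"delta_rot":[0,0,0],"hand":-0.8},{"xyz":[0,0,-25],"delta_rot":[0,0,0],"hand":-0.8},{"xyz":[0,0,-45],"delta_rot":[0,0,0],"hand":-0.8},{"xyz":[0,0,-62],"delta_rot":[0,0,0],"hand":-0.8},{"xyz":[0,0,-62],"delta_rot":[0,0,0],"hand":-0.8}]'; python3 -m handwheel '[{"xyz":[0,0,0],"delta_rot":[0,0,0],"hand":-0.8},{"xyz":[0,0,0],"delta_rot":[0,0,0],"hand":-0.8},{"xyz":[0,0,0],"delta_rot":[0,0,0],"hand":-0.8},{"xyz":[0,0,0],"delta_rot":[0,0,0],"hand":-0.8},{"xyz":[0,0,0],"delta_rot":[0,0,0],"hand":-0.8}]'
python3 - <<'E'
from h import *
im,m=snap('wrist','w4.png'); np.save('w4.npy',m,allow_pickle=True); sd,_=snap('side','s4.png'); sc,_=snap('scene','c4.png'); im2,_=snap('wrist','w5.png')
print('still diff',np.abs(im.astype(int)-im2).max())
a=cv2.resize(im[160:290,190:450],(800,400),interpolation=cv2.INTER_CUBIC)
b=cv2.resize(sc[120:220,260:460],(400,200)); c=cv2.resize(sd[110:210,230:430],(400,200))
cv2.imwrite('pics/crop4.png',np.vstack([a,np.hstack([b,c])])[:,:,::-1])
E
```

```text
time_s: 17.23
position: [0.616, -0.156, 0.2531]
tcp_rot: [[-0.99, -0.141, 0.004], [-0.141, 0.99, -0.002], [-0.004, -0.003, -1.0]]
force: [-0.2, -0.3, 0.3]
opening: 0.903
grasp_force: 0.0
time_s: 17.85
position: [0.6148, -0.1555, 0.2504]
tcp_rot: [[-0.99, -0.141, -0.0], [-0.141, 0.99, 0.0], [0.0, 0.0, -1.0]]
force: [-0.3, 0.4, 0.6]
opening: 0.9
grasp_force: 0.0
still diff 137
```

View pics/crop4.png

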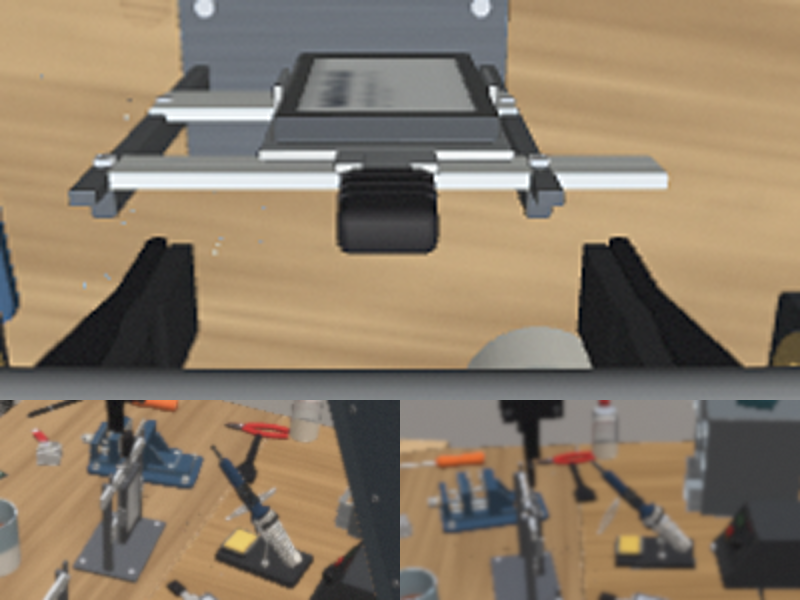

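The check picture shows the carrier hanging on rail B with its grip at crop (388,215). Its plate edge is parallel to the rail and the fingers are clear. I'll rise a little more, confirm it is still, and hand in.

```bash
python3 -m handwheel '[{"xyz":[0,0,-20],"delta_rot":[0,0,0],"hand":-0.8},{"xyz":[0,0,-50],"delta_rot":[0,0,0],"hand":-0.8},{"xyz":[0,0,-70],"delta_rot":[0,0,0],"hand":-0.8},{"xyz":[0,0,-70],"delta_rot":[0,0,0],"hand":-0.8},{"xyz":[0,0,-70],"delta_rot":[0,0,0],"hand":-0.8}]' >/dev/null; python3 -m handwheel '[{"xyz":[0,0,0],"delta_rot":[0,0,0],"hand":-0.8},{"xyz":[0,0,0],"delta_rot":[0,0,0],"hand":-0.8},{"xyz":[0,0,0],"delta_rot":[0,0,0],"hand":-0.8},{"xyz":[0,0,0],"delta_rot":[0,0,0],"hand":-0.8},{"xyz":[0,0,0],"delta_rot":[0,0,0],"hand":-0.8}]'
python3 - <<'E'
from h import *
g=lambda n:cv2.cvtColor(vision.capture(n),cv2.COLOR_RGB2GRAY).astype(np.float32)
A=[g('side') for _ in range(5)]; s0=cv2.imread('pics/side0.png',0).astype(np.float32); c0=cv2.imread('pics/scene0.png',0).astype(np.float32); c=g('scene')
sl=np.s_[150:200,285:310]
print('still',[cv2.phaseCorrelate(A[0][sl].copy(),a[sl].copy())[0] for a in A[1:]],[float(np.abs(A[0]-a)[sl].mean()) for a in A[1:]])
for n,p,q in [('tape',A[0][238:266,350:384],s0[238:266,350:384]),('sink',A[0][276:304,360:390],s0[276:304,360:390]),('mug',A[0][192:236,216:252],s0[192:236,216:252])]: print(n,np.abs(p-q).mean())
w=lambda:None
P4=np.load('w4.npy',allow_pickle=True).item()
px=np.array([[340,205],[436,205],[340,252],[436,252]])/800*260+[190,160]
print(onplane(P4,px,.216))
E
```

```text
time_s: 19.3
position: [0.6149, -0.1555, 0.3205]
tcp_rot: [[-0.99, -0.141, -0.0], [-0.141, 0.99, -0.0], [0.0, -0.0, -1.0]]
force: [0.8, 0.2, 0.1]
opening: 0.901
grasp_force: 0.0
still [(0.5646411530486208, -0.07226135730406824), (0.5038497331029568, -8.927365798783171e-05), (0.538184902618088, -0.03962511186677631), (0.5034467391649162, -0.09156552471229773)] [0.6912000179290771, 0.6624000072479248, 0.6904000043869019, 0.6832000017166138]
tape 1.242647
sink 1.4047619
mug 1.282197
[[ 0.60891837 -0.16704152  0.216     ]
 [ 0.60581452 -0.14519706  0.216     ]
 [ 0.62064905 -0.16556728  0.216     ]
 [ 0.61749031 -0.14332827  0.216     ]]
```

```bash
python3 -c "
from rig import workorder; print(workorder.hand_in())"
```

```text
the job is handed in; nothing more can be done
None
```

I handed the job in at about 20 s: the carrier hangs straight and still with its hook on the notch floor of rack B, the gripper is clear of it, and the tape roll, heatsink and mug show no change.

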